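# Seat the keyed filter cover on a returned air purifier

### The arm

A 7-joint arm with a two-finger parallel gripper is mounted at the origin on the work surface. World frame = base frame: x ahead of the robot, y to its left, z up, the work surface at z = 0. Lengths are in m, angles in rad, forces in N, time in s.
With the tool pointing down it reaches from about 0.425 to 0.875 m from the base axis. Payload 4.7 kg.
Tool frame: the origin (TCP) lies between the finger pads; the fingertips stand 25 mm ahead of it and the grasp point (between the pads) lies 6 mm ahead of it; x points along the fingers, y is the direction in which the jaws open and shut, and the axes are right-handed (so a half turn about x gives the same grasp; the last joint's range is limited). The gripper opens to 87 mm and grips with 3 to 60 N. Pads are 19 mm wide; open, the fingers measure 117 mm over their backs; the gripper's body (75 mm by 190 mm) begins 51 mm behind the grasp point.
Start: joints at [1.35, 0.321, -0.07, 1.45, 0.023, 1.371, -0.057], TCP at [0.151, -0.632, 0.248] pointing down, gripper open.
Joint ranges: [-2.86, 2.86], [-0.3, 2.09], [-1.38, 1.24], [0.06, 2.45], [-1.56, 4.7], [0.09, 2.05], [-2.69, 2.69]. Speed limits (rad/s): [2.57, 2.57, 3.14, 3.14, 3.14, 3.14, 3.14].

### API

Orientations are given as a rotation vector (axis times angle).
In Python, from plant import robot, viewer gives the robot as it stands. The module is installed in compiled form; this text tells all that it offers.
- The arm moves only by the tool arm_command, never from a script. Its argument "plan" is a list of rows, each an object of numbers: "dx", "dy", "dz": the shift along the tool's x, y, z in mm; "ax", "ay", "az": the turn, a rotation vector about the tool's x, y, z in rad; "gripper": the opening, from 0 (shut) to 1 (fully open). In form: [{"dx": .., "dy": .., "dz": .., "ax": .., "ay": .., "az": .., "gripper": ..}, ...]. A call has 1 to 10 rows; each row is the pose to reach, as a shift and turn from the pose commanded when the call began, along the tool's axes at that moment; what a row does not reach only later rows make up. A row lasts 1/10 s, in which the tool goes at most 50 mm and 8.59 degrees, less where a joint would pass 70% of its speed; a pose out of reach is approached as far as the arm can. A call with a gripper value outside its range is refused whole. The fingers move at their own pace and stop on an object; "grip_force" is the grip in N (left out, the last holds). Time passes only in rows, so rows that repeat a pose let the fingers close. It gives the time, the measured TCP pose, the force and the opening at its end, in the units of the state.
- robot.get_obs(): the state, without advancing time (a new reading comes with each control period).
- viewer.camera(name): name is "scene" or "top"; returns the picture (400x640x3 uint8, blue, green, red); there is no depth.
- viewer.camera_info(name): a dict with "K" (3x3 intrinsics, pixels), "R" (3x3) and "t" (3): a world point X has camera coordinates R X + t. Camera axes: x right, y down, z forward; pixel columns grow to the right and rows downward; lengths in m; the calibration is good to about 2 mm. A picture is of the moment at which its call begins. camera_info takes no time and is no camera call.
- robot.job_done(): hands the job in, once; it reports no verdict.
The state is a dict: "t": time; "joints": joint angles; "dq": joint speeds; "joint_efforts": joint torques, N m; "ee_pos": TCP position; "tool_rot": TCP orientation; "contact_force": force on the tool from outside, world axes, zero at the start; "wrist_torque": the same for the moment, N m; "finger_gap": finger opening in m.
Only numpy, scipy, OpenCV 4.12 (cv2) and the standard library are available. Lean on these libraries where they do the work, as an engineer would, in place of code of your own. Each camera call takes 0.05 s, during which the arm holds its last target.

### The job

The air purifier on the returns bench has its round grey filter cover still standing raised. With a fingertip, push the cover round by its ribs until the notch in its rim is over the key on the purifier's edge, then press the cover down by its hub until it is fully home. Do not lift the cover, leave everything else on the bench where it is, and finish with the robot clear of it all.

Things in the scene. Friction and masses are not known exactly. Their poses are not given: they have to be found in the camera images.
- purifier: Returned desk air purifier standing upside down, fixed: white upright drum 204 mm across and 100 mm tall with dark slots, on a rubber mat 220 mm across. Origin at the centre of its underside on the work surface; z up along the drum's axis; its x axis points from the axis towards the key.
- key (a point): The key: steel bar 16 mm wide with a rounded top, lying radially on the drum's upper edge, 64 to 95 mm off the axis, top 109 mm above the work surface; its outer end, just outside the cover's rim, is a tab 16 mm wide and 10 mm deep that stands up to 118 mm and is seen from above. This point lies on the key's top, 80 mm off the drum's axis.
- cover_face (a point): Centre of the round grey cover's flat upper face, on the drum's axis. The cover is a disc 160 mm across and 8 mm thick lying above the drum, centred on its axis; its upper face is 118 mm above the work surface at the start, 110 mm when fully home. It turns either way without end when pushed sideways on a rib (about 1 N) and stays where it is left.
- notch (a point): The only notch in the cover's rim, open to the outside, 26 mm wide and 18 mm deep from the rim inwards. This point is the middle of the notch's mouth at the cover's upper face, 80 mm off the axis.
- rib (a point): One of three alike straight radial ribs on the cover, 8 mm thick, from the hub out to 76 mm off the axis, tops 16 mm above the flat face, at 60, 180 and 300 degrees round from the notch. This point is the middle of the top of the rib opposite the notch, 48 mm off the axis.
- hub_top (a point): Centre of the flat top of the cover's round hub (36 mm across), on the axis, 19 mm above the cover's flat face (137 mm above the work surface at the start, 129 mm when fully home): the place to press.
- spindle (a joint): How far the cover is pressed down, in m: 0 raised as at the start, 0.008 fully home, negative if pulled up. It slides against friction, about 5 to 8 N of push, and stays where it is left. Unless the notch is over the key (within about 5 mm along the rim), the rim meets the key after 1 mm and then only gives springily, some 5 N more for each mm, and comes part of the way back.
- cover (a joint): Turn of the cover relative to the purifier, rad, growing anticlockwise seen from above; the notch is on the key at 0 and at any whole number of turns (2 pi).
- jar: Bystander, loose: metal jar with a white lid, 50 mm wide, 60 mm tall. Origin at the centre of its underside.
- tape_roll: Bystander, loose: roll of brown tape lying flat, 72 mm wide, 25 mm tall. Origin at the centre of its underside.
- screwdriver: Bystander, loose: screwdriver lying down, 140 mm long, along its x axis.
- wallet: Bystander, loose: yellow wallet, 120 x 90 x 24 mm. Origin at the centre of its underside.
- notebook: Bystander, loose: teal notebook lying flat, 210 x 148 x 18 mm. Origin at the centre of its underside.
- gadget_box: Bystander, loose: cardboard box, 160 x 85 x 50 mm. Origin at the centre of its underside.
- spray_bottle: Bystander, loose: white bottle with black cap, 60 mm wide, 160 mm tall. Origin at the centre of its underside.

How it is judged:
By the outcome, as a careful person would: the job done as asked, in the order asked, and still so for the second after the job is handed in, with the robot touching nothing.
It also fails if it takes over 43 s, if anything falls off the work surface, if the arm or the gripper's body presses on something with over 40 N, if the wrist force passes 120 N, or if a joint passes its speed limit or range.

## Working session

There is one attempt and no reset: what is moved stays moved. The work goes in short steps, Python scripts to look and compute and a tool call to move; the robot and the scene stay as the last step left them, time stands still between calls to the robot, and variables do not carry over. Pictures are saved under pics/ and viewed, and the job is handed in when it is done.

Besides the shell and the picture viewer there is one more tool, called after "Request:" as name(argument=value, ...), one argument or row to a line, values as JSON. arm_command: Moves the arm, as the interface text tells. Its arguments: {"type":"object","properties":{"plan":{"type":"array","items":{"type":"object","properties":{"dx":{"type":"number"},"dy":{"type":"number"},"dz":{"type":"number"},"ax":{"type":"number"},"ay":{"type":"number"},"az":{"type":"number"},"gripper":{"type":"number"}}}},"grip_force":{"type":"number"}},"required":["plan"]}

```bash
mkdir -p pics
python3 - <<'E'
from plant import robot, viewer
import cv2
for n in("scene","top"):
    cv2.imwrite(f"pics/{n}0.png",viewer.camera(n)); i=viewer.camera_info(n); print(n,i)
o=robot.get_obs(); print({k:o[k] for k in("t","ee_pos","tool_rot","contact_force","finger_gap")})
E
```

```text
scene {'K': array([[472.72920508,   0.        , 315.82450789],
       [  0.        , 472.72920508, 202.13617176],
       [  0.        ,   0.        ,   1.        ]]), 'R': array([[ 0.87481279,  0.48443445, -0.00508296],
       [ 0.41148374, -0.74853118, -0.51998288],
       [-0.25570238,  0.45279612, -0.85416156]]), 't': array([-0.50985958, -0.15378854,  1.59147808])}
top {'K': array([[384.46007715,   0.        , 318.7116275 ],
       [  0.        , 384.46007715, 198.96300534],
       [  0.        ,   0.        ,   1.        ]]), 'R': array([[ 0.00635341, -0.99997821, -0.00179079],
       [-0.99166722, -0.00607015, -0.12868287],
       [ 0.1286692 ,  0.00259344, -0.99168418]]), 't': array([0.02070311, 0.54779485, 1.37978435])}
{'t': 0.1, 'ee_pos': array([ 0.15106829, -0.63172445,  0.2465485 ]), 'tool_rot': array([ 2.0973286 ,  0.24922905, -2.09797076]), 'contact_force': array([ 0.27291743, -0.02155558,  0.11837965]), 'finger_gap': 0.08698357583111223}
```

View pics/scene0.png

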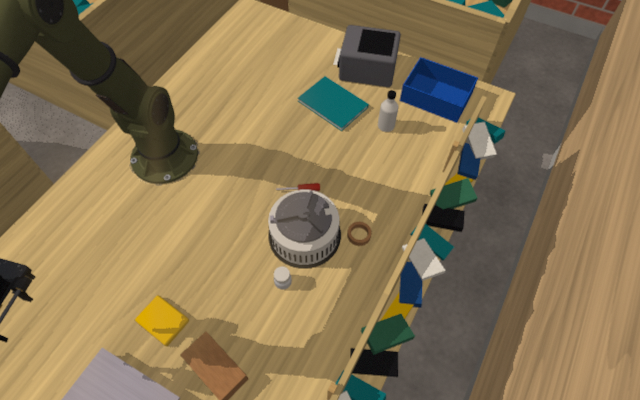

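View pics/top0.png

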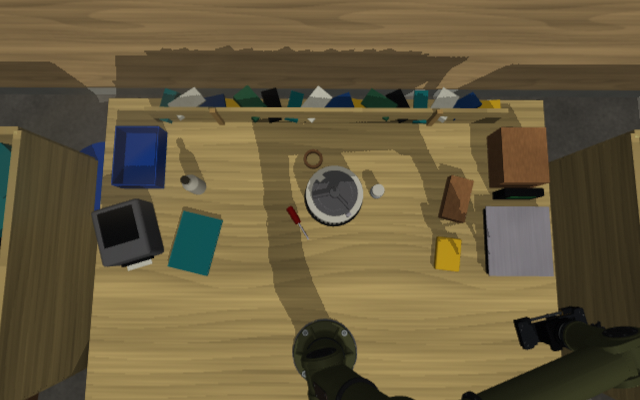

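The purifier is at about (334,195) in top and (305,225) in scene. The jar, tape and screwdriver stand close around it. I'll enlarge both views.

```bash
cat > h.py <<'E'
import numpy as np, cv2
from plant import robot, viewer
def ray(n,uv,z):
    i=viewer.camera_info(n);K,R,t=map(np.array,(i["K"],i["R"],i["t"]))
    c=-R.T@t; d=R.T@np.linalg.inv(K)@np.array([uv[0],uv[1],1.]); return c+d*(z-c[2])/d[2]
def proj(n,X):
    i=viewer.camera_info(n);K,R,t=map(np.array,(i["K"],i["R"],i["t"]))
    p=K@(R@np.array(X)+t); return p[:2]/p[2]
def rect(n,img,c,z,half=.12,s=2500):
    # warp the plane z to a metric map: up = +x, left = +y
    w=[(c[0]+half,c[1]+half),(c[0]+half,c[1]-half),(c[0]-half,c[1]-half),(c[0]-half,c[1]+half)]
    src=np.float32([proj(n,(a,b,z)) for a,b in w]); S=int(2*half*s)
    return cv2.warpPerspective(img,cv2.getPerspectiveTransform(src,np.float32([(0,0),(S,0),(S,S),(0,S)])),(S,S),flags=cv2.INTER_CUBIC)
E
python3 - <<'E'
from h import *
for n,(u,v) in (("scene",(305,225)),("top",(334,195))):
    im=cv2.imread(f"pics/{n}0.png"); c=im[v-40:v+40,u-50:u+50]
    cv2.imwrite(f"pics/{n}0c.png",cv2.resize(c,None,fx=7,fy=7,interpolation=cv2.INTER_CUBIC))
print(ray("top",(334,192),.118))
E
```

```text
[ 0.56164409 -0.02902614  0.118     ]
```

View pics/scene0c.png

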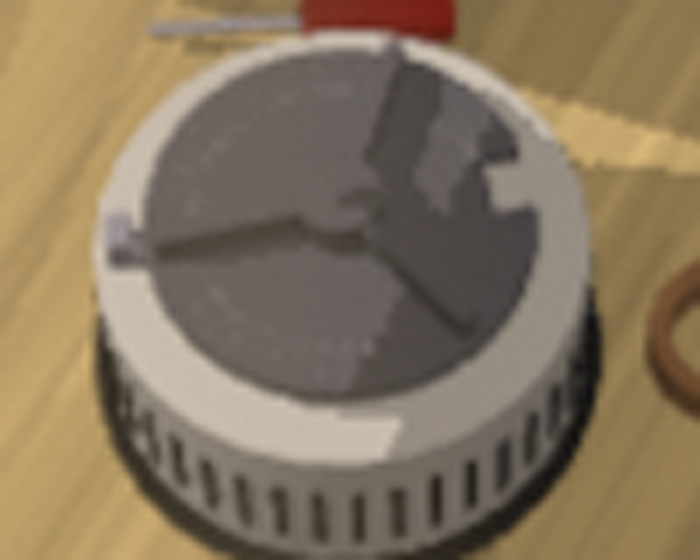

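View pics/top0c.png

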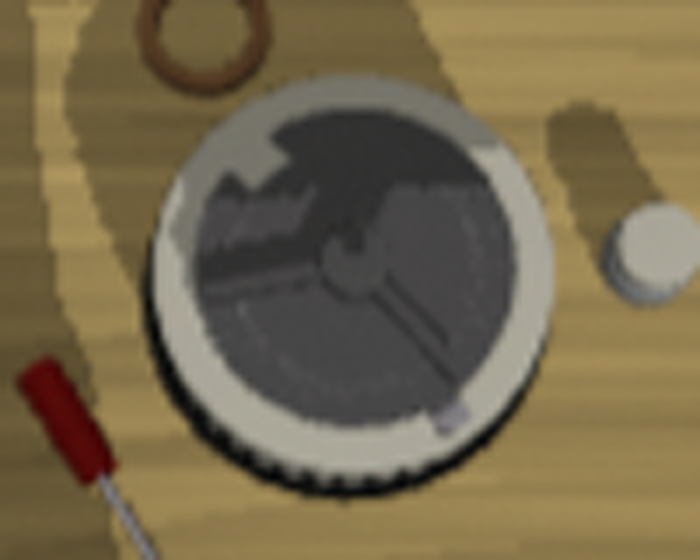

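Run:
```python
from h import *
out=[]
for n in ("top","scene"):
    r=rect(n,cv2.imread(f"pics/{n}0.png"),(.56,-.03),.118,.12,1600)
    out.append(r)
o=np.hstack(out); cv2.imwrite("pics/rect0.png",o); print(o.shape)
# rim fit: white drum top at z=.1 -> outer circle
for n in ("top","scene"):
    im=rect(n,cv2.imread(f"pics/{n}0.png"),(.56,-.03),.118,.12,2500)
    g=im.max(2).astype(int); sat=(im.max(2).astype(int)-im.min(2))
    # disc: region low value, low sat connected to centre
    m=((g<125)&(sat<30)).astype(np.uint8)*255
    m=cv2.morphologyEx(m,cv2.MORPH_CLOSE,np.ones((7,7)))
    cs,_=cv2.findContours(m,cv2.RETR_EXTERNAL,cv2.CHAIN_APPROX_NONE)
    for c in sorted(cs,key=cv2.contourArea)[-2:]:
        h=cv2.convexHull(c); (x,y),(a,b),t=cv2.fitEllipse(h)
        print(n,cv2.contourArea(c),"x",.68-y/2500,"y",.09-x/2500,"axes mm",a/2.5,b/2.5)
```

```text
(384, 768, 3)
top 17153.0 x 0.5442642578125001 y -0.025491284179687504 axes mm 200.24549560546876 201.63709716796876
top 147552.5 x 0.5675615478515625 y -0.028716528320312504 axes mm 170.93504638671874 188.7123046875
scene 28315.0 x 0.6208563110351563 y -0.07960645751953124 axes mm 142.47698974609375 174.16898193359376
scene 126206.5 x 0.5593765258789063 y -0.033751318359375004 axes mm 160.832763671875 170.9393798828125
```

View pics/rect0.png

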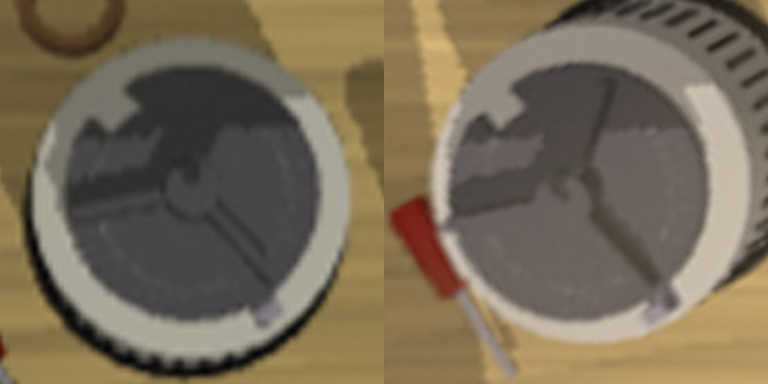

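```bash
cat >> h.py <<'E'
C=(.560,-.031)
def polar(n,img,name,c=C,z=.118):
    r=rect(n,img,c,z,.1,2500)
    p=cv2.warpPolar(r,(250,720),(250,250),250,cv2.INTER_CUBIC) # row = 0.5deg clockwise-image from +x img
    p=cv2.rotate(p,cv2.ROTATE_90_COUNTERCLOCKWISE); cv2.imwrite(name,p); return p
def deg(col): # column -> world angle (ccw from world x): image angle a (cw from right), right=-y, down=-x
    a=np.deg2rad(col*.5); return np.rad2deg(np.arctan2(-np.cos(a),-np.sin(a)))%360
E
python3 - <<'E'
from h import *
from scipy.spatial.transform import Rotation as Ro
o=robot.get_obs(); print(Ro.from_rotvec(o["tool_rot"]).as_matrix().round(3))
P=[polar(n,cv2.imread(f"pics/{n}0.png"),f"pics/pol_{n}.png") for n in("top","scene")]
cv2.imwrite("pics/pol0.png",np.vstack(P)); print(P[0].shape,[ (c,deg(c).round(1)) for c in (0,180,360,540)])
E
```

```text
[[-0.001  0.233 -0.973]
 [ 0.002 -0.973 -0.233]
 [-1.    -0.002  0.   ]]
(250, 720, 3) [(0, np.float64(270.0)), (180, np.float64(180.0)), (360, np.float64(90.0)), (540, np.float64(0.0))]
```

View pics/pol0.png

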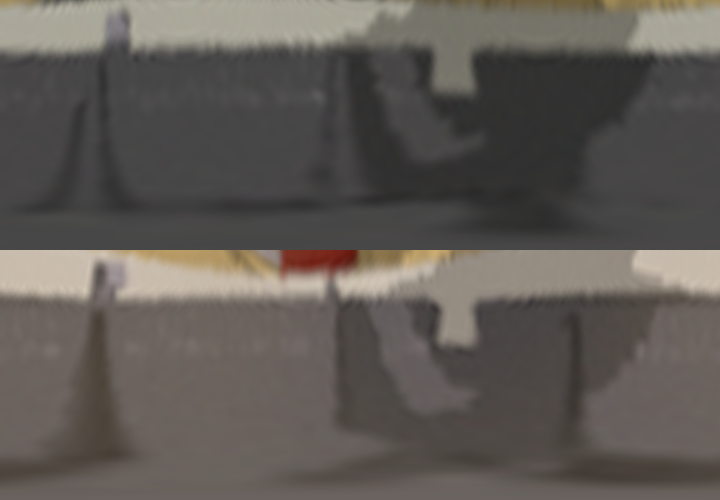

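Both views give the axis at (0.560, -0.031), with the notch at about 42.5° (top 44°, scene 41°) and the key tab at 211°. The cover therefore needs about +168° anticlockwise. I'll shut the fingers and push the rib at 102.5°, starting on its far side. First I'll fly over at the present height.

Request:
arm_command(
  plan=[
    {"dy":-11,"dz":-11,"gripper":0},
    {"dy":-32,"dz":-34,"gripper":0},
    {"dy":-65,"dz":-68,"gripper":0},
    {"dy":-97,"dz":-102,"gripper":0},
    {"dy":-130,"dz":-136,"gripper":0},
    {"dy":-162,"dz":-169,"gripper":0},
    {"dy":-195,"dz":-203,"gripper":0},
    {"dy":-227,"dz":-237,"gripper":0},
    {"dy":-260,"dz":-271,"gripper":0},
    {"dy":-292,"dz":-305,"gripper":0},
  ],
  grip_force=20,
)

```text
invalid input at $.plan[0]: expected keys dx, dy, dz, ax, ay, az, gripper
```

Request:
arm_command(
  plan=[
    {"dx":0,"dy":-11,"dz":-11,"ax":0,"ay":0,"az":0,"gripper":0},
    {"dx":0,"dy":-32,"dz":-34,"ax":0,"ay":0,"az":0,"gripper":0},
    {"dx":0,"dy":-65,"dz":-68,"ax":0,"ay":0,"az":0,"gripper":0},
    {"dx":0,"dy":-97,"dz":-102,"ax":0,"ay":0,"az":0,"gripper":0},
    {"dx":0,"dy":-130,"dz":-136,"ax":0,"ay":0,"az":0,"gripper":0},
    {"dx":0,"dy":-162,"dz":-169,"ax":0,"ay":0,"az":0,"gripper":0},
    {"dx":0,"dy":-195,"dz":-203,"ax":0,"ay":0,"az":0,"gripper":0},
    {"dx":0,"dy":-227,"dz":-237,"ax":0,"ay":0,"az":0,"gripper":0},
    {"dx":0,"dy":-260,"dz":-271,"ax":0,"ay":0,"az":0,"gripper":0},
    {"dx":0,"dy":-292,"dz":-305,"ax":0,"ay":0,"az":0,"gripper":0},
  ],
  grip_force=20,
)

```text
t: 1.1
ee_pos: [0.3804, -0.2741, 0.2474]
tool_rot: [2.096, 0.248, -2.097]
contact_force: [0.7, 0.1, -0.8]
finger_gap: 0.0151
```

Request:
arm_command(
  plan=[
    {"dx":0,"dy":-32,"dz":-34,"ax":0,"ay":0,"az":0,"gripper":0},
    {"dx":0,"dy":-65,"dz":-68,"ax":0,"ay":0,"az":0,"gripper":0},
    {"dx":0,"dy":-97,"dz":-102,"ax":0,"ay":0,"az":0,"gripper":0},
    {"dx":0,"dy":-130,"dz":-136,"ax":0,"ay":0,"az":0,"gripper":0},
    {"dx":0,"dy":-162,"dz":-169,"ax":0,"ay":0,"az":0,"gripper":0},
    {"dx":0,"dy":-195,"dz":-203,"ax":0,"ay":0,"az":0,"gripper":0},
    {"dx":0,"dy":-225,"dz":-235,"ax":0,"ay":0,"az":0,"gripper":0},
    {"dx":0,"dy":-243,"dz":-254,"ax":0,"ay":0,"az":0,"gripper":0},
    {"dx":0,"dy":-249,"dz":-260,"ax":0,"ay":0,"az":0,"gripper":0},
    {"dx":0,"dy":-249,"dz":-260,"ax":0,"ay":0,"az":0,"gripper":0},
  ],
)

```text
t: 2.1
ee_pos: [0.5742, 0.0272, 0.2471]
tool_rot: [2.094, 0.251, -2.096]
contact_force: [-0.6, 0.8, -0.6]
finger_gap: 0.0004
```

Request:
arm_command(
  plan=[
    {"dx":15,"dy":0,"dz":0,"ax":0,"ay":0,"az":0,"gripper":0},
    {"dx":40,"dy":0,"dz":0,"ax":0,"ay":0,"az":0,"gripper":0},
    {"dx":65,"dy":1,"dz":0,"ax":0,"ay":0,"az":0,"gripper":0},
    {"dx":82,"dy":2,"dz":0,"ax":0,"ay":0,"az":0,"gripper":0},
    {"dx":92,"dy":2,"dz":0,"ax":0,"ay":0,"az":0,"gripper":0},
    {"dx":97,"dy":2,"dz":0,"ax":0,"ay":0,"az":0,"gripper":0},
    {"dx":97,"dy":2,"dz":0,"ax":0,"ay":0,"az":0,"gripper":0},
  ],
)

```text
t: 2.8
ee_pos: [0.5748, 0.0226, 0.1501]
tool_rot: [2.096, 0.246, -2.098]
contact_force: [0.0, 0.1, -0.5]
finger_gap: 0.0006
```

Run:
```python
from h import *
from scipy.spatial.transform import Rotation as Ro
out=[]
for n in ("top","scene"):
    im=viewer.camera(n); cv2.imwrite(f"pics/{n}1.png",im); out.append(rect(n,im,C,.118,.12,1600))
cv2.imwrite("pics/rect1.png",np.hstack(out))
o=robot.get_obs(); print(o["t"],o["ee_pos"],o["contact_force"],o["joints"]); R=Ro.from_rotvec(o["tool_rot"]).as_matrix(); print(R.round(3))
# arc: contact gap d=13.5, radius 52, start phi 102.5
p0=o["ee_pos"]; y0=np.rad2deg(np.arctan2(R[1,1],R[0,1])); print("y ang",y0)
for phi in [102.5]+list(np.arange(102.5,271.1,8)):
    a=np.deg2rad(phi); u=np.array([np.cos(a),np.sin(a),0]); t=np.array([-np.sin(a),np.cos(a),0])
    p=np.array([*C,p0[2]])+.052*u-.0135*t
    d=R.T@(p-p0)*1000; print(phi, d.round(0), "ax",round(-np.deg2rad(phi-180-y0),3))
```

```text
2.9 [0.57570462 0.02326717 0.15127469] [-0.00194253 -0.33221598 -0.57625907] [ 0.52912649  0.31011312 -0.72218681  1.73954119  0.22106372  1.17370304
 -1.59174555]
[[ 0.001  0.232 -0.973]
 [-0.    -0.973 -0.232]
 [-1.     0.001 -0.001]]
y ang -76.56993660108728
102.5 [-0. -3. 14.] ax 0.016
102.5 [-0. -3. 14.] ax 0.016
110.5 [-0. -4. 21.] ax -0.123
118.5 [-0. -5. 28.] ax -0.263
126.5 [-0. -4. 36.] ax -0.403
134.5 [-0. -2. 43.] ax -0.542
142.5 [-0.  0. 50.] ax -0.682
150.5 [-0.  4. 57.] ax -0.822
158.5 [-0.  8. 63.] ax -0.961
166.5 [-0. 14. 68.] ax -1.101
174.5 [-0. 19. 73.] ax -1.24
182.5 [-0. 26. 76.] ax -1.38
190.5 [-0. 33. 79.] ax -1.52
198.5 [-0. 40. 81.] ax -1.659
206.5 [-0. 48. 82.] ax -1.799
214.5 [-0. 55. 81.] ax -1.939
222.5 [-0. 63. 80.] ax -2.078
230.5 [-0. 70. 78.] ax -2.218
238.5 [-0. 76. 74.] ax -2.357
246.5 [-0. 83. 70.] ax -2.497
254.5 [-0. 88. 65.] ax -2.637
262.5 [-0. 93. 59.] ax -2.776
270.5 [-0. 97. 53.] ax -2.916
```

View pics/rect1.png

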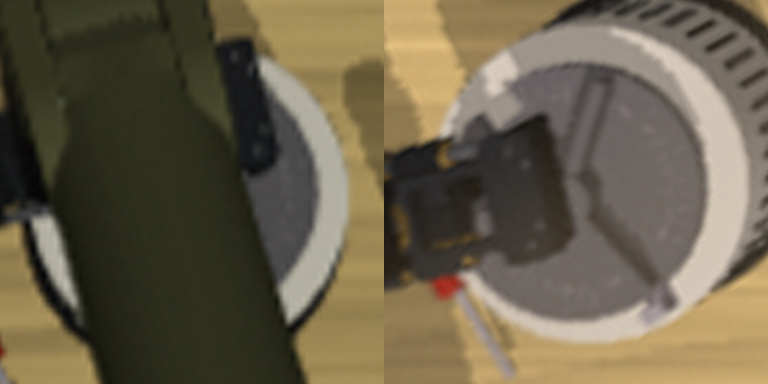

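The fingertip is down on the far side of the rib and touching nothing (force under 1 N). Now I'll push round.

Request:
arm_command(
  plan=[
    {"dx":0,"dy":-2,"dz":8,"ax":0.01,"ay":0,"az":0,"gripper":0},
    {"dx":0,"dy":-3,"dz":14,"ax":0.016,"ay":0,"az":0,"gripper":0},
    {"dx":0,"dy":-4,"dz":21,"ax":-0.123,"ay":0,"az":0,"gripper":0},
    {"dx":0,"dy":-5,"dz":28,"ax":-0.263,"ay":0,"az":0,"gripper":0},
    {"dx":0,"dy":-4,"dz":36,"ax":-0.403,"ay":0,"az":0,"gripper":0},
    {"dx":0,"dy":-2,"dz":43,"ax":-0.542,"ay":0,"az":0,"gripper":0},
    {"dx":0,"dy":0,"dz":50,"ax":-0.682,"ay":0,"az":0,"gripper":0},
    {"dx":0,"dy":4,"dz":57,"ax":-0.822,"ay":0,"az":0,"gripper":0},
    {"dx":0,"dy":8,"dz":63,"ax":-0.961,"ay":0,"az":0,"gripper":0},
    {"dx":0,"dy":14,"dz":68,"ax":-1.101,"ay":0,"az":0,"gripper":0},
  ],
)

```text
t: 3.9
ee_pos: [0.5119, -0.0051, 0.1511]
tool_rot: [1.376, 1.092, -1.375]
contact_force: [0.6, 2.4, 0.4]
finger_gap: 0.0
```

Run:
```python
from h import *
from scipy.spatial.transform import Rotation as Ro
out=[]
for n in ("top","scene"):
    im=viewer.camera(n); cv2.imwrite(f"pics/{n}2.png",im); out.append(rect(n,im,C,.118,.12,1600))
cv2.imwrite("pics/rect2.png",np.hstack(out))
o=robot.get_obs(); print(o["t"],o["ee_pos"],o["contact_force"],o["joints"]); R=Ro.from_rotvec(o["tool_rot"]).as_matrix(); print(R.round(3))
p0=o["ee_pos"]; y0=np.rad2deg(np.arctan2(R[1,1],R[0,1])); print("y ang",y0)
for phi in list(np.arange(166.5,271.1,8)):
    a=np.deg2rad(phi); u=np.array([np.cos(a),np.sin(a),0]); t=np.array([-np.sin(a),np.cos(a),0])
    p=np.array([*C,p0[2]])+.052*u-.0135*t
    d=R.T@(p-p0)*1000; print(phi, d.round(0), "ax",round(-np.deg2rad(phi-180-y0),3))
```

```text
4.0 [ 0.51172228 -0.00669913  0.1507908 ] [-1.10733275 -0.65152307  0.15040938] [ 0.778531    0.18481987 -0.88484565  1.88644908  0.15841486  1.14222036
 -0.40023085]
[[-0.     0.972 -0.234]
 [-0.001 -0.234 -0.972]
 [-1.     0.     0.001]]
y ang -13.523724004737577
166.5 [-0.  1. -1.] ax -0.0
174.5 [ 0. -1.  6.] ax -0.14
182.5 [ 0. -1. 14.] ax -0.28
190.5 [ 0. -0. 21.] ax -0.419
198.5 [ 0.  1. 28.] ax -0.559
206.5 [ 0.  4. 35.] ax -0.699
214.5 [ 0.  8. 42.] ax -0.838
222.5 [ 0. 12. 48.] ax -0.978
230.5 [ 0. 18. 53.] ax -1.117
238.5 [ 0. 24. 58.] ax -1.257
246.5 [ 0. 30. 61.] ax -1.397
254.5 [ 0. 37. 64.] ax -1.536
262.5 [ 0. 45. 65.] ax -1.676
270.5 [ 0. 52. 66.] ax -1.816
```

View pics/rect2.png

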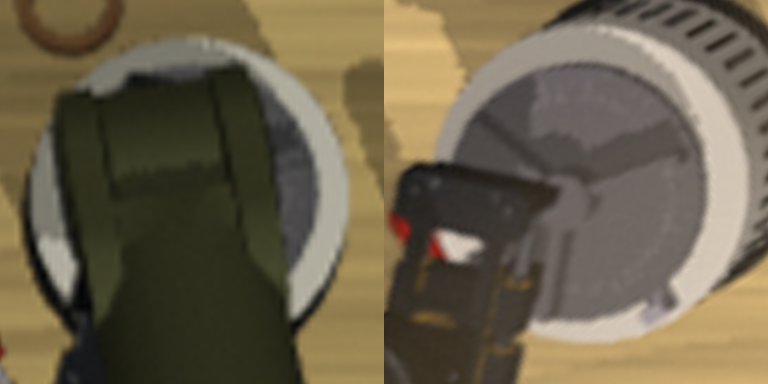

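The cover is following: a rib is now at (560,270) in the scene half, near 170°. Carrying on round.

Request:
arm_command(
  plan=[
    {"dx":0,"dy":-1,"dz":6,"ax":-0.14,"ay":0,"az":0,"gripper":0},
    {"dx":0,"dy":-1,"dz":14,"ax":-0.28,"ay":0,"az":0,"gripper":0},
    {"dx":0,"dy":0,"dz":21,"ax":-0.419,"ay":0,"az":0,"gripper":0},
    {"dx":0,"dy":1,"dz":28,"ax":-0.559,"ay":0,"az":0,"gripper":0},
    {"dx":0,"dy":4,"dz":35,"ax":-0.699,"ay":0,"az":0,"gripper":0},
    {"dx":0,"dy":8,"dz":42,"ax":-0.838,"ay":0,"az":0,"gripper":0},
    {"dx":0,"dy":12,"dz":48,"ax":-0.978,"ay":0,"az":0,"gripper":0},
    {"dx":0,"dy":18,"dz":53,"ax":-1.117,"ay":0,"az":0,"gripper":0},
    {"dx":0,"dy":24,"dz":58,"ax":-1.257,"ay":0,"az":0,"gripper":0},
    {"dx":0,"dy":30,"dz":61,"ax":-1.397,"ay":0,"az":0,"gripper":0},
  ],
)

```text
t: 5.0
ee_pos: [0.5268, -0.0725, 0.1505]
tool_rot: [0.319, 1.548, -0.32]
contact_force: [-1.8, 1.3, 0.7]
finger_gap: 0.0007
```

Run:
```python
from h import *
from scipy.spatial.transform import Rotation as Ro
out=[]
for n in ("top","scene"):
    im=viewer.camera(n); cv2.imwrite(f"pics/{n}3.png",im); out.append(rect(n,im,C,.118,.12,1600))
cv2.imwrite("pics/rect3.png",np.hstack(out))
o=robot.get_obs(); print(o["t"],o["ee_pos"],o["contact_force"],o["joints"]); R=Ro.from_rotvec(o["tool_rot"]).as_matrix(); print(R.round(3))
p0=o["ee_pos"]; y0=np.rad2deg(np.arctan2(R[1,1],R[0,1])); print("y ang",y0)
for phi in list(np.arange(246.5,275.1,4)):
    a=np.deg2rad(phi); u=np.array([np.cos(a),np.sin(a),0]); t=np.array([-np.sin(a),np.cos(a),0])
    p=np.array([*C,p0[2]])+.052*u-.0135*t
    d=R.T@(p-p0)*1000; print(phi, d.round(1), "ax",round(-np.deg2rad(phi-180-y0),3))
```

```text
5.1 [ 0.52760662 -0.07276671  0.15045338] [-0.15524728  0.10284804  0.45562964] [ 0.99151151  0.2852888  -1.02403764  1.83643437  0.26439966  1.16671748
  1.03822665]
[[ 0.     0.401  0.916]
 [ 0.     0.916 -0.401]
 [-1.     0.     0.   ]]
y ang 66.36516309063661
246.5 [-0.  -0.8 -0.4] ax -0.002
250.5 [-0.  -1.6  3.2] ax -0.072
254.5 [-0.  -2.1  6.9] ax -0.142
258.5 [-0.  -2.4 10.7] ax -0.212
262.5 [-0.  -2.5 14.4] ax -0.282
266.5 [-0.  -2.2 18.2] ax -0.351
270.5 [-0.  -1.7 21.9] ax -0.421
274.5 [-0.  -1.  25.5] ax -0.491
```

View pics/rect3.png

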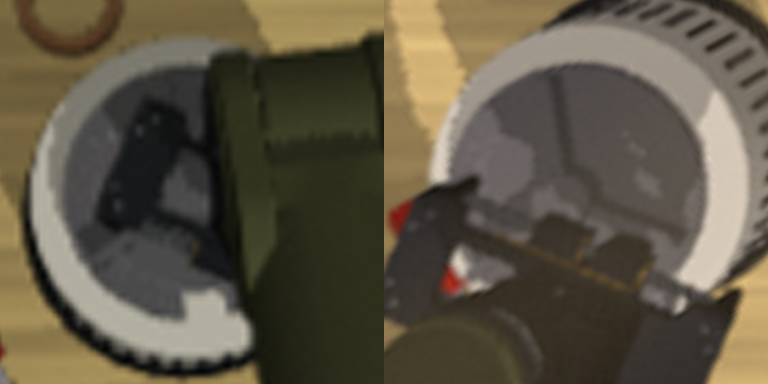

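The notch shows at (203,303) in the top half, about 186°, as predicted. I'll push to about 267°, stopping short on purpose, then lift away and measure.

Request:
arm_command(
  plan=[
    {"dx":0,"dy":-1.6,"dz":3.2,"ax":-0.072,"ay":0,"az":0,"gripper":0},
    {"dx":0,"dy":-2.1,"dz":6.9,"ax":-0.142,"ay":0,"az":0,"gripper":0},
    {"dx":0,"dy":-2.4,"dz":10.7,"ax":-0.212,"ay":0,"az":0,"gripper":0},
    {"dx":0,"dy":-2.5,"dz":14.4,"ax":-0.282,"ay":0,"az":0,"gripper":0},
    {"dx":0,"dy":-2.3,"dz":17.3,"ax":-0.335,"ay":0,"az":0,"gripper":0},
    {"dx":0,"dy":-2.2,"dz":18.6,"ax":-0.36,"ay":0,"az":0,"gripper":0},
    {"dx":0,"dy":-2.2,"dz":18.6,"ax":-0.36,"ay":0,"az":0,"gripper":0},
    {"dx":0,"dy":-2.2,"dz":18.6,"ax":-0.36,"ay":0,"az":0,"gripper":0},
  ],
)

```text
t: 5.9
ee_pos: [0.5434, -0.0813, 0.1505]
tool_rot: [0.04, 1.571, -0.04]
contact_force: [-1.1, 0.7, 0.6]
finger_gap: 0.0004
```

Run:
```python
from h import *
from scipy.spatial.transform import Rotation as Ro
out=[]
for n in ("top","scene"):
    im=viewer.camera(n); cv2.imwrite(f"pics/{n}4.png",im); out.append(rect(n,im,C,.118,.12,1600))
cv2.imwrite("pics/rect4.png",np.hstack(out))
o=robot.get_obs(); print(o["t"],o["ee_pos"],o["contact_force"],o["joints"]); R=Ro.from_rotvec(o["tool_rot"]).as_matrix(); print(R.round(3))
# effective phi of the finger (d=13.5)
v=np.array(o["ee_pos"][:2])-C; print(np.rad2deg(np.arctan2(v[1],v[0]))%360+np.rad2deg(np.arcsin(.0135/np.hypot(*v))))
```

```text
6.0 [ 0.54340709 -0.0813125   0.15053453] [-1.41353106  0.52089507  0.32278274] [ 1.01246166  0.35426691 -1.06980556  1.79602024  0.3339722   1.1898976
  1.36251258]
[[-0.     0.05   0.999]
 [-0.     0.999 -0.05 ]
 [-1.    -0.    -0.   ]]
266.51066814903095
```

View pics/rect4.png

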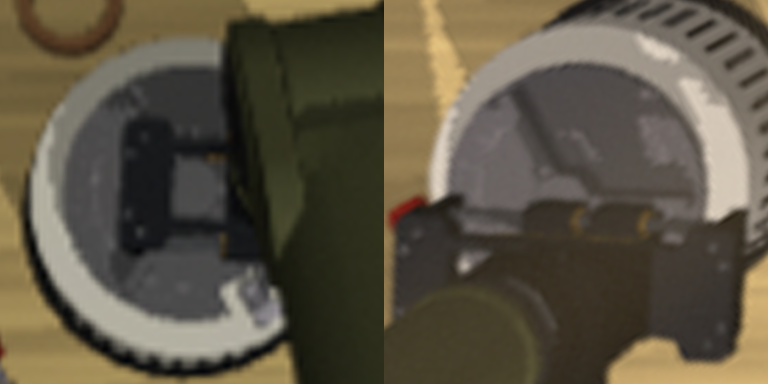

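Run:
```python
from h import *
im=cv2.imread("pics/top4.png"); r=rect("top",im,(C[0]-.065,C[1]-.03),.118,.04,8000)
P=polar("top",im,"pics/pol4.png")
c=P[0:130,50:210]; c=cv2.resize(c,None,fx=4,fy=4)
cv2.imwrite("pics/z4.png",c)
```

```text
(no output)
```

View pics/z4.png

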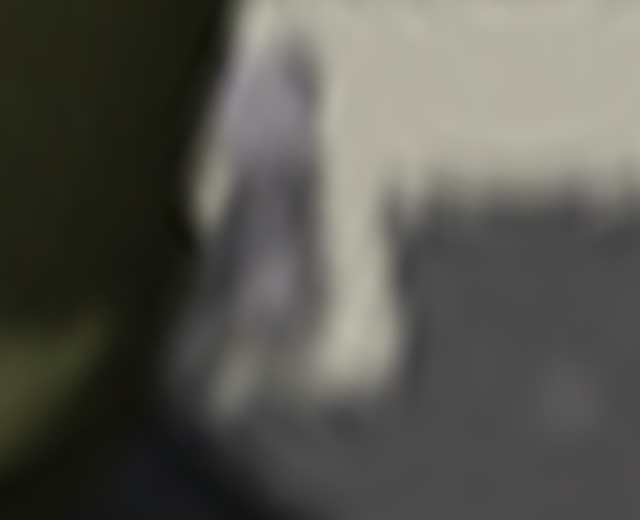

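The notch's clockwise edge is at about 196° (polar x≈392), so the notch centre is near 206°. The key is at 211°, so about 5° more.

Request:
arm_command(
  plan=[
    {"dx":0,"dy":0.2,"dz":1.6,"ax":-0.03,"ay":0,"az":0,"gripper":0},
    {"dx":0,"dy":0.4,"dz":3.2,"ax":-0.06,"ay":0,"az":0,"gripper":0},
    {"dx":0,"dy":0.6,"dz":4.6,"ax":-0.087,"ay":0,"az":0,"gripper":0},
    {"dx":0,"dy":0.6,"dz":4.6,"ax":-0.087,"ay":0,"az":0,"gripper":0},
    {"dx":0,"dy":0.6,"dz":4.6,"ax":-0.087,"ay":0,"az":0,"gripper":0},
  ],
)

```text
t: 6.5
ee_pos: [0.5484, -0.0812, 0.1505]
tool_rot: [-0.03, 1.57, 0.03]
contact_force: [-0.5, 0.1, -1.8]
finger_gap: 0.0005
```

Request:
arm_command(
  plan=[
    {"dx":0,"dy":0,"dz":-4,"ax":0,"ay":0,"az":0,"gripper":0},
    {"dx":0,"dy":0,"dz":-8,"ax":0,"ay":0,"az":0,"gripper":0},
    {"dx":-10,"dy":0,"dz":-8,"ax":0,"ay":0,"az":0,"gripper":0},
    {"dx":-35,"dy":0,"dz":-8,"ax":0,"ay":0,"az":0,"gripper":0},
    {"dx":-60,"dy":0,"dz":20,"ax":0,"ay":0,"az":0,"gripper":0},
    {"dx":-60,"dy":-10,"dz":60,"ax":0,"ay":0,"az":0,"gripper":0},
    {"dx":-60,"dy":-30,"dz":100,"ax":0,"ay":0,"az":0,"gripper":0},
    {"dx":-60,"dy":-40,"dz":130,"ax":0,"ay":0,"az":0,"gripper":0},
    {"dx":-60,"dy":-40,"dz":140,"ax":0,"ay":0,"az":0,"gripper":0},
    {"dx":-60,"dy":-40,"dz":140,"ax":0,"ay":0,"az":0,"gripper":0},
  ],
)

```text
t: 7.5
ee_pos: [0.6904, -0.115, 0.2105]
tool_rot: [-0.029, 1.57, 0.032]
contact_force: [-0.5, 1.1, 0.7]
finger_gap: 0.0005
```

Run:
```python
from h import *
out=[];pp=[]
for n in ("top","scene"):
    im=viewer.camera(n); cv2.imwrite(f"pics/{n}5.png",im); out.append(rect(n,im,C,.118,.12,1600)); pp.append(polar(n,im,"pics/t.png"))
cv2.imwrite("pics/rect5.png",np.hstack(out))
cv2.imwrite("pics/z5.png",cv2.resize(np.hstack([p[0:130,50:190] for p in pp]),None,fx=2.8,fy=4))
o=robot.get_obs(); print(o["t"],o["ee_pos"],o["contact_force"],o["joints"])
```

```text
7.6 [ 0.68894084 -0.11461587  0.21106114] [ 0.06629418 -0.87763415 -0.40519652] [ 0.75905239  0.6269717  -0.97342468  1.33697494  0.51083604  1.43719764
  1.42288027]
```

View pics/rect5.png

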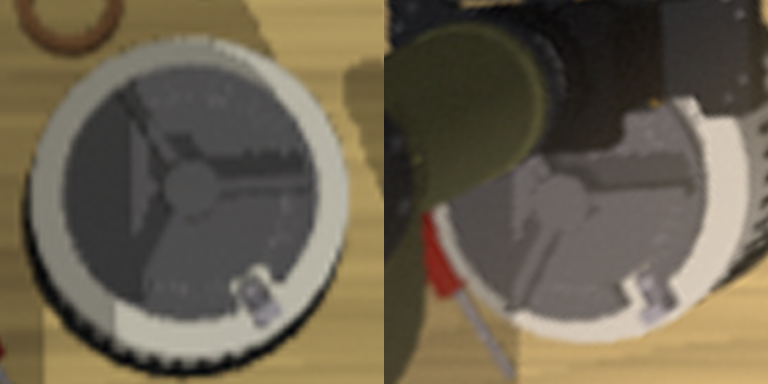

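View pics/z5.png

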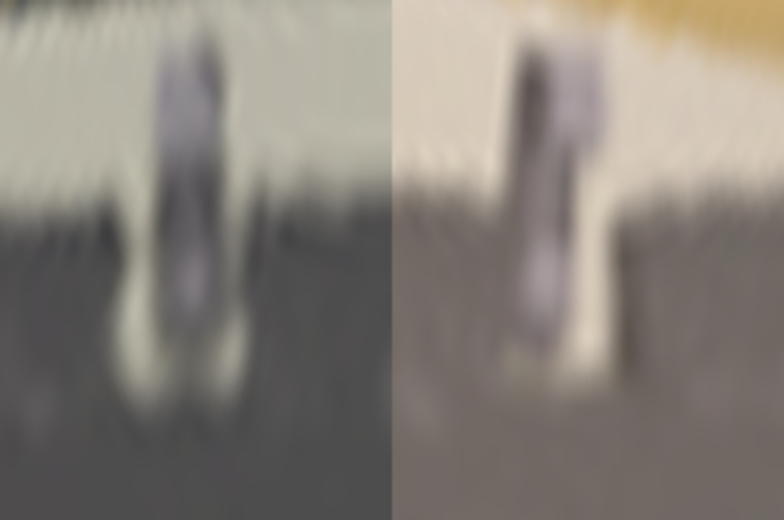

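In the top view the notch centre (x≈184) and key (x≈190) agree to within 1° (about 1.5 mm). The scene view agrees too, allowing for its visible side wall. That is inside the 5 mm tolerance, so next I'll go over the hub, then press.

Request:
arm_command(
  plan=[
    {"dx":0,"dy":15,"dz":-25,"ax":0,"ay":0,"az":0,"gripper":0},
    {"dx":0,"dy":40,"dz":-60,"ax":0,"ay":0,"az":0,"gripper":0},
    {"dx":0,"dy":66,"dz":-95,"ax":0,"ay":0,"az":0,"gripper":0},
    {"dx":0,"dy":83,"dz":-119,"ax":0,"ay":0,"az":0,"gripper":0},
    {"dx":0,"dy":88,"dz":-127,"ax":0,"ay":0,"az":0,"gripper":0},
    {"dx":15,"dy":88,"dz":-127,"ax":0,"ay":0,"az":0,"gripper":0},
    {"dx":30,"dy":88,"dz":-127,"ax":0,"ay":0,"az":0,"gripper":0},
    {"dx":39,"dy":88,"dz":-127,"ax":0,"ay":0,"az":0,"gripper":0},
    {"dx":42,"dy":88,"dz":-127,"ax":0,"ay":0,"az":0,"gripper":0},
    {"dx":42,"dy":88,"dz":-127,"ax":0,"ay":0,"az":0,"gripper":0},
  ],
)

```text
t: 8.6
ee_pos: [0.5594, -0.0329, 0.1674]
tool_rot: [-0.029, 1.572, 0.031]
contact_force: [-0.6, 0.2, -0.4]
finger_gap: 0.0007
```

Request:
arm_command(
  plan=[
    {"dx":3,"dy":1,"dz":0,"ax":0,"ay":0,"az":0,"gripper":0},
    {"dx":5,"dy":1,"dz":0,"ax":0,"ay":0,"az":0,"gripper":0},
    {"dx":7,"dy":1,"dz":0,"ax":0,"ay":0,"az":0,"gripper":0},
    {"dx":9,"dy":1,"dz":0,"ax":0,"ay":0,"az":0,"gripper":0},
    {"dx":9,"dy":1,"dz":0,"ax":0,"ay":0,"az":0,"gripper":0},
  ],
)

```text
t: 9.1
ee_pos: [0.5597, -0.0316, 0.1603]
tool_rot: [-0.03, 1.57, 0.03]
contact_force: [-1.3, 0.2, 4.0]
finger_gap: 0.0004
```

Request:
arm_command(
  plan=[
    {"dx":2,"dy":0,"dz":0,"ax":0,"ay":0,"az":0,"gripper":0},
    {"dx":4,"dy":0,"dz":0,"ax":0,"ay":0,"az":0,"gripper":0},
    {"dx":5,"dy":0,"dz":0,"ax":0,"ay":0,"az":0,"gripper":0},
    {"dx":5,"dy":0,"dz":0,"ax":0,"ay":0,"az":0,"gripper":0},
  ],
)

```text
t: 9.5
ee_pos: [0.5597, -0.0316, 0.1554]
tool_rot: [-0.03, 1.57, 0.03]
contact_force: [-0.9, -0.5, 5.2]
finger_gap: 0.0004
```

The cover slides at about 5 N, so the notch is clear of the key. I'll press on to the stop.

Request:
arm_command(
  plan=[
    {"dx":1,"dy":0,"dz":0,"ax":0,"ay":0,"az":0,"gripper":0},
    {"dx":2,"dy":0,"dz":0,"ax":0,"ay":0,"az":0,"gripper":0},
    {"dx":4,"dy":0,"dz":0,"ax":0,"ay":0,"az":0,"gripper":0},
    {"dx":5,"dy":0,"dz":0,"ax":0,"ay":0,"az":0,"gripper":0},
    {"dx":5,"dy":0,"dz":0,"ax":0,"ay":0,"az":0,"gripper":0},
  ],
)

```text
t: 10.0
ee_pos: [0.5601, -0.0315, 0.1541]
tool_rot: [-0.032, 1.57, 0.028]
contact_force: [-10.7, -0.4, 30.0]
finger_gap: 0.0003
```

A hard stop at z = 0.1541 (0.154 expected), with 30 N. Now I'll lift clear.

Request:
arm_command(
  plan=[
    {"dx":-5,"dy":0,"dz":0,"ax":0,"ay":0,"az":0,"gripper":0},
    {"dx":-15,"dy":0,"dz":0,"ax":0,"ay":0,"az":0,"gripper":0},
    {"dx":-40,"dy":0,"dz":0,"ax":0,"ay":0,"az":0,"gripper":0},
    {"dx":-80,"dy":0,"dz":0,"ax":0,"ay":0,"az":0,"gripper":0},
    {"dx":-110,"dy":-20,"dz":0,"ax":0,"ay":0,"az":0,"gripper":0},
    {"dx":-120,"dy":-65,"dz":0,"ax":0,"ay":0,"az":0,"gripper":0},
    {"dx":-120,"dy":-110,"dz":0,"ax":0,"ay":0,"az":0,"gripper":0},
    {"dx":-120,"dy":-150,"dz":0,"ax":0,"ay":0,"az":0,"gripper":0},
    {"dx":-120,"dy":-195,"dz":0,"ax":0,"ay":0,"az":0,"gripper":0},
    {"dx":-120,"dy":-230,"dz":0,"ax":0,"ay":0,"az":0,"gripper":0},
  ],
)

```text
t: 11.0
ee_pos: [0.5675, -0.2653, 0.2693]
tool_rot: [-0.029, 1.571, 0.027]
contact_force: [0.1, -0.3, 0.2]
finger_gap: 0.0004
```

Request:
arm_command(
  plan=[
    {"dx":0,"dy":-20,"dz":0,"ax":0,"ay":0,"az":0,"gripper":0},
    {"dx":0,"dy":-30,"dz":0,"ax":0,"ay":0,"az":0,"gripper":0},
    {"dx":0,"dy":-30,"dz":0,"ax":0,"ay":0,"az":0,"gripper":0},
    {"dx":0,"dy":-30,"dz":0,"ax":0,"ay":0,"az":0,"gripper":0},
  ],
)

```text
t: 11.4
ee_pos: [0.5698, -0.289, 0.2698]
tool_rot: [-0.032, 1.57, 0.033]
contact_force: [0.8, 0.9, 0.2]
finger_gap: 0.0004
```

Run:
```python
from h import *
out=[]
for n in ("top","scene"):
    im=viewer.camera(n); cv2.imwrite(f"pics/{n}6.png",im); out.append(rect(n,im,C,.110,.12,1600))
cv2.imwrite("pics/rect6.png",np.hstack(out))
o=robot.get_obs(); print(o["t"],o["ee_pos"],o["contact_force"],o["dq"].round(3))
```

```text
11.5 [ 0.5698553  -0.28895235  0.2700438 ] [-0.46989255  0.1706923   0.19312524] [ 0.002 -0.001  0.007 -0.004  0.006  0.001  0.002]
```

View pics/rect6.png

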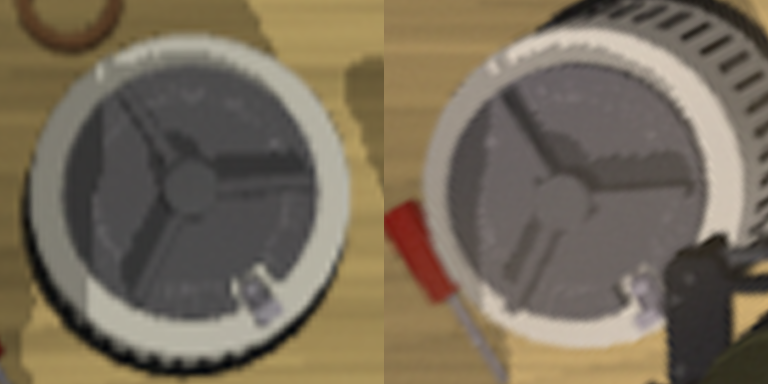

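View pics/top6.png

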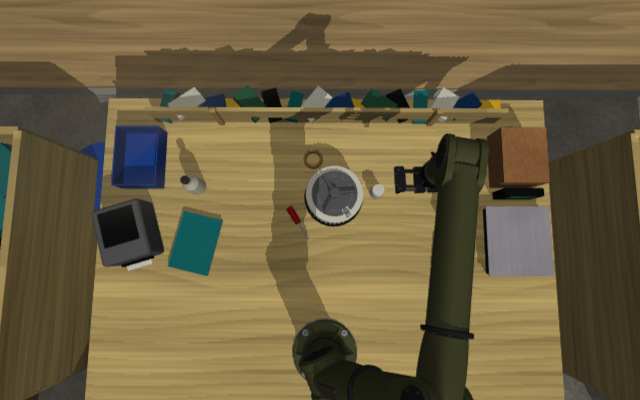

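View pics/scene6.png

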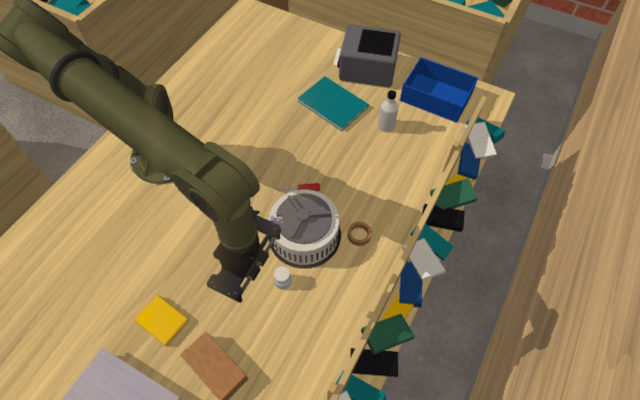

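The cover lies down with the key in its notch, at (258,298) in the top half. The jar, tape, screwdriver and the rest are where they began, and the arm is clear. Handing in.

```bash
python3 -c "
from plant import robot
print(robot.job_done())"
```

```text
the job is handed in; nothing more can be done
None
```

I turned the cover about 169° anticlockwise by one rib, using the closed fingertips, until its notch was over the key. I then pressed the hub down to its stop, lifted the arm clear and handed the job in at about 11.5 s of the 43 s allowed.

- **Notch alignment:** before pressing, the top view put the notch within about 1° (1.5 mm) of the key. The scene view first read up to 3.5° off. I put that down to the notch's side wall showing in that view; corrected for it, the two views agree. The cover then slid down at about 5 N without catching on the key.
- **Fully home:** the cover stopped hard at about 30 N, with the fingertips at a height of 129 mm, as expected. The pictures alone couldn't confirm the last millimetre, so this rests on the height and force readings.
- **Bench and robot:** in the final pictures the other items look unmoved by eye, and the robot reads no contact force.

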